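# Snap the E-clip onto the strap cutter's pivot pin with the fork

## Robot

A 6-joint arm with a two-finger parallel gripper is mounted at the origin on the work surface. World frame = base frame: x ahead of the robot, y to its left, z up, the work surface at z = 0. Lengths are in m, angles in rad, forces in N, time in s.
With the tool pointing down it reaches from about 0.35 to 0.975 m from the base axis. Payload 4.9 kg.
Tool frame: the origin (TCP) lies midway between the tips of the shut fingers; the grasp point (between the pads) lies 19 mm behind it; z points along the fingers, y is the direction in which the jaws open and shut (so a half turn about z gives the same grasp; the last joint's range is limited). The gripper opens to 85 mm and grips with 20 to 120 N. Pads are 22 mm wide; open, the fingers measure 114 mm over their backs; the gripper's body (76 mm by 85 mm) begins 54 mm behind the grasp point. The pads swing forward as they close: fully open they stand 13 mm farther back than shut.
Start: joints at [1.214, 0.053, 1.613, -0, 1.476, -0.119], TCP at [0.147, 0.607, 0.231] pointing down, gripper open.
Joint ranges: [-3.01, 3.01], [-1.01, 2.22], [0.06, 2.58], [-1.02, 4.17], [0.09, 2.62], [-3.14, 3.14]. Speed limits (rad/s): [2.57, 2.57, 3.14, 3.14, 3.14, 3.14].

## Interface

Orientations are given as [roll, pitch, yaw] about the fixed x, y, z axes, in that order (R = Rz(yaw) Ry(pitch) Rx(roll)).
In Python, from bench import state, grab_frame, job_done gives the robot as it stands.
- The arm moves only by the shell command python3 -m jog 'ROWS' [FORCE]. ROWS is JSON, a list of rows, each a list of 7 numbers: the shift along the tool's x, y, z in m, then the turn, a rotation vector about the tool's x, y, z in rad, then the finger opening in m, from 0 to 0.0854. In form: [[dx, dy, dz, wx, wy, wz, hand], ...]. A call has 1 to 10 rows; each row is the pose to reach, as a shift and turn from the pose measured when the call began, along the tool's axes at that moment; what a row does not reach only later rows make up. A row lasts 1/12 s, in which the tool goes at most 41.7 mm and 7.16 degrees, less where a joint would pass 70% of its speed; a pose out of reach is approached as far as the arm can. A call with a gripper value outside its range is refused whole. The fingers move at their own pace and stop on an object; FORCE is the grip in N (left out, the last holds). Time passes only in rows, so rows that repeat a pose let the fingers close. It gives the time, the measured TCP pose, the force and the opening at its end, in the units of the state.
- state(): the state, without advancing time (a new reading comes with each control period).
- grab_frame(name): name is "scene" or "top" or "wrist"; returns a dict with "pixels" (400x640x3 uint8, blue, green, red), "z_map" (400x640 float32, m along the optical axis (not along the pixel's ray), 0 where there is no reading), "fx", "fy", "cx", "cy" (pixels), "R" (3x3) and "t" (3): a world point X has camera coordinates R X + t; the wrist camera has in their place "mount" (4x4, takes a point from camera to tool coordinates, whose origin is the TCP and whose axes are the flange's). Camera axes: x right, y down, z forward; pixel columns grow to the right and rows downward; lengths in m; the calibration is good to about 2 mm. A picture is of the moment at which its call begins: read the wrist's pose just before it.
- job_done(): hands the job in, once; it reports no verdict.
The state is a dict: "time_s": time; "q": joint angles; "joint_vel": joint speeds; "joint_torque": joint torques, N m; "position": TCP position; "tcp_rot": TCP orientation; "force": force on the tool from outside, world axes, zero at the start; "ft_torque": the same for the moment, N m; "width": opening from 0.0 (shut) to 1.0 (fully open).
Only numpy, scipy, OpenCV 4.12 (cv2) and the standard library are available. Lean on these libraries where they do the work, as an engineer would, in place of code of your own. Each camera call takes 0.05 s, during which the arm holds its last target. There are 200 camera calls.

## Task

The strap cutter's guide arm sits on its pivot pin, lifted by a spring washer so that it covers the pin's groove, and the E-clip lies on the arm with its open mouth towards the pin. Take the wood-handled fork, press the arm down with the fork's flat sole, feeling for just how far lets the clip slide under the pin's head, and holding it there slide the clip along the arm onto the pin until it snaps fully home in the groove and by itself keeps the arm down; use the fork alone on the clip, never the fingers, and no more than 25 newtons on clip or cutter. Then lay the fork flat back on its rubber pad and leave everything else where it lies.

Things in the scene. Friction and masses are not known exactly. Their poses are not given: they have to be found in the camera images.
- cutter: Bench strap cutter, fixed, on levelling feet: cast bed 300 x 130 x 14 mm (x -235 to 65, y -55 to 75 mm) with an upright steel pivot pin and a flat grey guide arm on it. Origin on the pin's axis at the bed's underside, 2 to 12 mm above the bench; x runs along the arm from its outer, robot-side end to the pin; z up. A knife post stands to z 48 mm at x -188, y 60 mm
- guide_face (a point): on the guide arm's flat upper face, on its middle line, 100 mm before the pin. The arm is a bar 52 mm wide, 8 mm thick, from 225 mm before the pin to just past it; its swing is locked, it only presses straight down. Raised, the face is 58 mm above the cutter's origin. A clamp nut, 22 mm across and 10 mm high, stands on it 210 mm before the pin
- guide_arm (a joint): how far the arm is pressed down, m: 0 raised by its spring washer; takes 4 N to start and 2 N more per mm; stop at 7.5 mm. Pressed too little, the clip on it butts against the pin's head; 1 to 2 mm too far, against the pin below the groove. The right depth differs each time, 1.0 to 6.0 mm (6 to 16 N), and can only be felt. With the clip home the arm stays there by itself
- pin_axis (a point): on the pin's axis at the bed's upper face, 14 mm above the cutter's origin. The pin is 30 mm in diameter; its groove, 20 mm in diameter and 4.2 mm high, is partly or wholly hidden by the raised arm; the head above it is 9.5 mm high, bevelled on top, and stands 7 to 12 mm out of the raised arm's face. When the clip is home its origin lies on this axis
- clip: Dark spring-steel E-clip lying flat on the arm, 3.6 mm thick, 41 mm across. Origin: ring centre, underside; x points out of its open mouth, which faces the pin. Its back is a straight bar 22 mm wide, rear face at x -20.5 mm; two spring jaws leave a mouth 15 mm wide at x 8 mm. It starts 45 to 62 mm before the pin's axis, up to 2.5 mm off the arm's middle line, up to 0.1 rad askew
- clip_back (a point): middle of the clip's rear face. Clip origin to pin axis: at 22 mm the jaws butt solidly against head or pin (draw the fork back, change the press, try again; kept pushed, the clip hangs on the head), at 15 mm they meet the groove. Spreading them takes 8 to 14 N, most at 13 to 8 mm; at 6 mm the clip jumps ahead; push on gently till solid. The sole rubs with a quarter of the press
- fork: Clip fork, 0.16 to 0.26 kg: flat polished steel sole 85 x 34 x 5 mm (x -45 to 40 mm) carrying a wooden handle block 24 mm wide (y), 70 mm long (x -45 to 25 mm), from 5 to 41 mm above the underside. Origin on the sole's underside, in mid width; x points to the nose, z up. Grip it across the handle. It starts flat on the pad within 0.4 rad of the pad's x
- fork_nose (a point): middle of the fork's straight nose face, x 40 mm. Two short flared lugs reach 4 mm ahead of it, 25 mm apart at the root: they take the clip's straight back between them and centre it. With the clip home and the nose against its back, the nose is 20.5 mm before the pin's axis. Sole and nose must be flat on the arm, behind the clip
- pad: Black rubber pad 220 x 130 x 5 mm, fixed, left or right of the cutter. Origin at the centre of its underside; x along its length. The fork starts on it and goes back on it
- jar: glass jar, 52 mm diameter, 62 mm high, in the grey tray; bystander (origin: underside centre)
- spool: wooden thread spool, 48 mm diameter, 46 mm high, in the grey tray; bystander
- washer: steel washer, 26 mm diameter, 4 mm thick, lying on the cutter's bed beside the arm; bystander
- driver: black-handled screwdriver lying left of the oil bottle; bystander
- die: blue steel-rule cutting die, a hoop 110 x 90 x 32 mm, to the right beyond the tray or pad; bystander
- oil: white oil bottle, 48 mm diameter, 130 mm high, left beyond the tray or pad; bystander
Things that resemble listed ones, but are neither listed nor needed, are in the scene too. What is shaped like the fork but green, purple or red is not meant.

How it is judged:
On the way, in this order (a step that is already met when the one before it is completed fails the run):
1. the fork presses the guide arm down (value of joint guide_arm above 0.0006 m and contact force between fork and cutter above 2 N), for 0.2 s.
2. the clip has snapped home round the pin's groove (horizontal distance between clip and cutter below 0.0025 m and value of joint guide_arm above 0.0006 m), for 0.2 s.
At the end, for the whole second after the job is handed in: the clip's origin is within 2.5 mm of the pin's axis and the clip alone holds the guide arm 0.6 to 7 mm down; the fork lies flat (within 0.1 rad) and still on the rubber pad, its origin within 85 mm (along) and 55 mm (across) of the pad's centre (all of step 2 and value of joint guide_arm below 0.007 m and x of fork in the frame of pad between -0.085 and 0.085 m and y of fork in the frame of pad between -0.055 and 0.055 m and z of fork in the frame of pad between 0.002 and 0.008 m and angle between fork's own z axis and vertical below 0.1 rad and linear speed of each of fork, clip below 0.02 m/s); the robot touches nothing.
It fails at once if the fork pushes on the clip with more than 25 N (contact force between fork and clip above 25 N).
It fails at once if the fork presses on the cutter or its arm with more than 25 N (contact force between fork and cutter above 25 N).
It fails at once if the robot presses on the cutter or its arm with more than 25 N (contact force between the arm and cutter above 25 N).
It fails at once if the fingers touch the clip (contact force between the fingers and clip above 0.5 N).
It fails at once if a bystander is moved by more than 30 mm (distance of any of jar, spool, washer, driver, die, oil from where it was at the start of the episode above 0.03 m).
It also fails if it takes over 72 s, if anything falls off the work surface, if the arm or the gripper's body presses on something with over 40 N, if the wrist force passes 120 N, or if a joint passes its speed limit or range.

## Working session

There is one attempt and no reset: what is moved stays moved. The work goes in short steps, Python scripts to look and compute and a shell command to move; the robot and the scene stay as the last step left them, time stands still between calls to the robot, and variables do not carry over. Pictures are saved under pics/ and viewed, about 8 in all and at most 12, crops included, and the job is handed in when it is done.

```bash
mkdir -p pics; ls
cat > h.py <<'E'
import numpy as np,cv2
from bench import state,grab_frame
from scipy.spatial.transform import Rotation as Ro
def world(f,s=None):
    z=f["z_map"].astype(float);v,u=np.mgrid[:z.shape[0],:z.shape[1]]
    P=np.stack([(u-f["cx"])/f["fx"]*z,(v-f["cy"])/f["fy"]*z,z],-1)
    if "mount" in f:
        M=np.array(f["mount"]);P=P@M[:3,:3].T+M[:3,3]
        R=Ro.from_euler('xyz',s["tcp_rot"]).as_matrix();return P@R.T+np.array(s["position"])
    return (P-np.array(f["t"]))@np.array(f["R"])
E
python3 - <<'E'
from h import *
s=state();print(s)
for n in ("scene","top"):
    f=grab_frame(n);cv2.imwrite(f"pics/{n}0.png",f["pixels"]);np.savez(f"{n}0.npz",p=f["pixels"],w=world(f))
    print(n,f["fx"],np.array(f["R"]).round(2).tolist(),f["t"])
E
```

```text
pics
{'time_s': 0.0, 'q': array([ 1.21400397e+00,  5.33420909e-02,  1.61426738e+00, -7.47556792e-06,
        1.47599873e+00, -1.18975826e-01]), 'joint_vel': array([-5.40641364e-05,  4.45160606e-04,  1.23643992e-03,  9.81433235e-04,
        1.67903909e-04, -4.40040673e-04]), 'joint_torque': array([ 1.42655179e-03, -3.93664885e+01, -3.70186830e+01,  2.26384765e-05,
        7.02455000e-03, -8.39471255e-06]), 'position': array([0.14701013, 0.60683539, 0.23008807]), 'tcp_rot': array([-3.13959047e+00, -2.31847668e-04,  2.90377660e+00]), 'force': array([-0.00996001,  0.65986073, -0.77098163]), 'ft_torque': array([-0.04546413, -0.0251188 , -0.01439568]), 'width': 1.0014545802094912}
scene 461.2946090461604 [[-0.71, 0.7, 0.01], [0.55, 0.57, -0.62], [-0.44, -0.43, -0.79]] [ 0.29511846 -0.2394331   1.44982496]
top 416.7259484469956 [[0.05, -1.0, 0.0], [-0.98, -0.05, -0.21], [0.21, 0.01, -0.98]] [0.05388351 0.50780832 1.13183914]
```

View pics/top0.png

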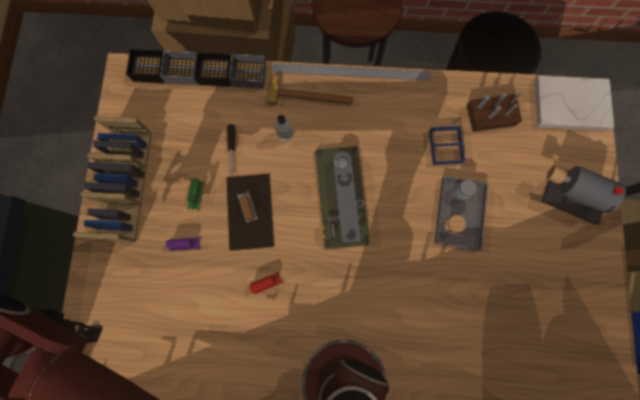

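View pics/scene0.png

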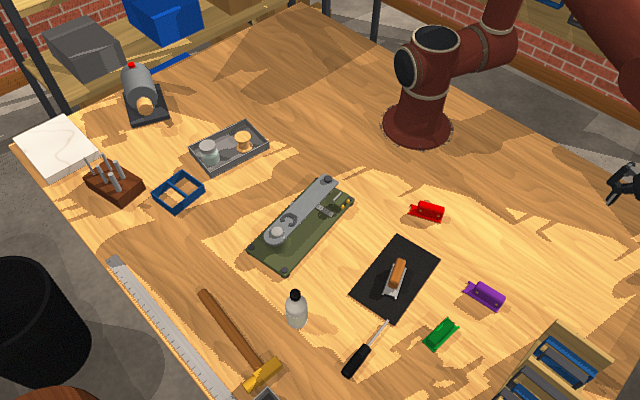

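Run:
```python
from h import *
t=np.load("top0.npz");s=np.load("scene0.npz")
a=cv2.resize(t['p'][170:255,215:385],None,fx=4.6,fy=4.6,interpolation=cv2.INTER_CUBIC)
b=cv2.resize(s['p'][170:330,240:450],None,fx=3.7,fy=3.7,interpolation=cv2.INTER_CUBIC)[:,:782]
a=cv2.resize(t['p'][140:255,215:375],None,fx=2.6,fy=2.6,interpolation=cv2.INTER_CUBIC)
b=b[300:600,300:]
a=a[:300,:416]
b=cv2.resize(b,(380,240)) if 0 else b
H=max(a.shape[0],b.shape[0]);c=np.zeros((H,a.shape[1]+b.shape[1],3),np.uint8);c[:a.shape[0],:a.shape[1]]=a;c[:b.shape[0],a.shape[1]:]=b
c=c[:,:800];cv2.imwrite("pics/crop.png",c);print(c.shape)
for n,d in(("top",t),("scene",s)):
    w=d['w'];hsv=cv2.cvtColor(d['p'],cv2.COLOR_BGR2HSV)
    print(n)
    # pad: region / handle
    box=(w[...,0]>.3)&(w[...,0]<.75)&(w[...,1]>.1)&(w[...,1]<.34)
    pad=box&(w[...,2]>0.0005)&(w[...,2]<.012)&(hsv[...,2]<70)
    if pad.sum()>50: 
        n_,lab,st,ce=cv2.connectedComponentsWithStats(pad.astype(np.uint8));k=1+st[1:,4].argmax()
        P=w[lab==k];r=cv2.minAreaRect((P[:,:2]*1000).astype(np.float32));print("pad",st[k],np.round(r[0]),r[1],r[2],np.median(P[:,2]),cv2.boxPoints(r).round().tolist())
    hd=box&(w[...,2]>.037)&(w[...,2]<.055)&(hsv[...,0]<25)&(hsv[...,1]>90)
    P=w[hd]; 
    r=cv2.minAreaRect((P[:,:2]*1000).astype(np.float32));print("handle",len(P),r,np.median(P[:,2]),cv2.boxPoints(r).round().tolist(), hd.nonzero()[0].mean(),hd.nonzero()[1].mean())
    box=(w[...,0]>.3)&(w[...,0]<.75)&(w[...,1]>-.12)&(w[...,1]<.12)
    for lo,hi in((.01,.03),(.055,.069),(.069,.09)):
        q=box&(w[...,2]>lo)&(w[...,2]<hi);P=w[q]
        if len(P)<10: print(lo,len(P));continue
        r=cv2.minAreaRect((P[:,:2]*1000).astype(np.float32));print(lo,len(P),[np.round(x,1) for x in r],np.median(P[:,2]),cv2.boxPoints(r).round().tolist())
```

```text
(299, 800, 3)
top
pad [ 231  175   43   75 2218] [459. 294.] (216.1211395263672, 121.0892562866211) 7.549522399902344 0.0047950443805335995 [[344.0, 340.0], [360.0, 220.0], [574.0, 248.0], [558.0, 368.0]]
handle 197 ((562.637451171875, 280.8276672363281), (51.58556365966797, 266.9963073730469), 78.14222717285156) 0.04494901880880997 [[427.0, 283.0], [688.0, 228.0], [699.0, 279.0], [437.0, 334.0]] 206.80710659898477 246.15736040609136
0.01 2577 [array([517.6,  31. ]), array([300.5, 130. ]), np.float64(8.8)] 0.01666594430906897 [[359.0, 72.0], [379.0, -56.0], [676.0, -10.0], [656.0, 118.0]]
0.055 1572 [array([505.4,  39.5]), array([259.4,  92.4]), np.float64(8.9)] 0.06070016357574688 [[370.0, 65.0], [384.0, -26.0], [641.0, 14.0], [626.0, 105.0]]
0.069 53 [array([499.7,  19.5]), array([232.1,  23.7]), np.float64(8.4)] 0.07092470017755527 [[383.0, 14.0], [387.0, -9.0], [616.0, 25.0], [613.0, 48.0]]
scene
pad [ 348  234   89   82 2782] [462. 293.] (220.71453857421875, 118.8032455444336) 7.552173614501953 0.003990048503796558 [[345.0, 338.0], [360.0, 220.0], [579.0, 249.0], [563.0, 367.0]]
handle 265 ((565.8072509765625, 283.6517639160156), (51.53062438964844, 264.3268737792969), 78.41136169433594) 0.043972686783318955 [[431.0, 285.0], [690.0, 232.0], [700.0, 282.0], [442.0, 335.0]] 271.25283018867924 396.85283018867926
0.01 2864 [array([520.6,  33. ]), array([301.6, 132. ]), np.float64(9.0)] 0.015633202980412236 [[361.0, 75.0], [382.0, -56.0], [680.0, -9.0], [659.0, 122.0]]
0.055 1675 [array([512.3,  20.9]), array([260.3,  55.2]), np.float64(8.7)] 0.059615207942836354 [[379.0, 28.0], [388.0, -26.0], [645.0, 13.0], [637.0, 68.0]]
0.069 34 [array([504.1,  19.7]), array([228. ,  21.5]), np.float64(9.7)] 0.07028944100367644 [[390.0, 11.0], [394.0, -10.0], [618.0, 28.0], [615.0, 49.0]]
```

View pics/crop.png

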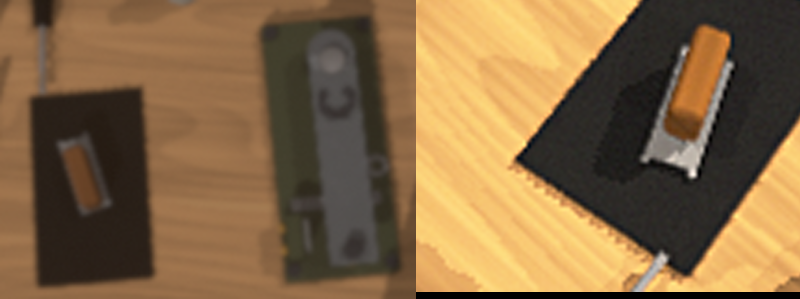

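Run:
```python
from h import *
for n in("top","scene"):
    d=np.load(n+"0.npz");w=d['w'];hsv=cv2.cvtColor(d['p'],cv2.COLOR_BGR2HSV)
    q=(w[...,0]>.38)&(w[...,0]<.55)&(w[...,1]>.25)&(w[...,1]<.36)&(w[...,2]>.035)&(w[...,2]<.055)
    P=w[q];r=cv2.minAreaRect((P[:,:2]*1000).astype(np.float32));print(n,len(P),r,np.median(P[:,2]))
    q=(w[...,0]>.3)&(w[...,0]<.8)&(w[...,1]>.1)&(w[...,1]<.33)&(w[...,2]>.09)&(w[...,2]<.14);print("oil",w[q].mean(0) if q.any() else 0)
```

```text
top 203 ((462.5907897949219, 301.48828125), (68.40738677978516, 24.0637264251709), 23.707542419433594) 0.044867328235795666
oil [0.6980107  0.21078115 0.11159608]
scene 274 ((467.1756896972656, 303.6046142578125), (70.21723937988281, 23.70766830444336), 23.587238311767578) 0.043873150095666405
oil [0.70806856 0.21717398 0.11168115]
```

```bash
cat >> h.py <<'E'
def rel(pos,yaw,roll=np.pi):
    """shift/turn in tool axes from current pose to (pos, tool down with yaw)"""
    s=state();R=Ro.from_euler('xyz',s["tcp_rot"]);T=Ro.from_euler('xyz',[np.pi,0,yaw])
    print("pos",s["position"].round(4),"rot",s["tcp_rot"].round(4),"F",s["force"].round(2),"t",round(s["time_s"],2),"w",round(s["width"],3))
    print("rel",R.inv().apply(np.array(pos)-s["position"]).round(4),(R.inv()*T).as_rotvec().round(4))
E
python3 -c "
from h import *
rel([.465,.302,.16],3.555)"
```

```text
pos [0.147  0.6069 0.2301] rot [-3.1397e+00 -3.0000e-04  2.9038e+00] F [ 0.46 -0.62  0.28] t 0.1 w 0.995
rel [-0.3809 -0.2212  0.0705] [-0.0018 -0.0009 -0.6512]
```

```bash
python3 -m jog '[[-0.381,-0.221,0.07,-0.0018,-0.0009,-0.651,0.06],[-0.381,-0.221,0.07,-0.0018,-0.0009,-0.651,0.06],[-0.381,-0.221,0.07,-0.0018,-0.0009,-0.651,0.06],[-0.381,-0.221,0.07,-0.0018,-0.0009,-0.651,0.06],[-0.381,-0.221,0.07,-0.0018,-0.0009,-0.651,0.06],[-0.381,-0.221,0.07,-0.0018,-0.0009,-0.651,0.06],[-0.381,-0.221,0.07,-0.0018,-0.0009,-0.651,0.06],[-0.381,-0.221,0.07,-0.0018,-0.0009,-0.651,0.06],[-0.381,-0.221,0.07,-0.0018,-0.0009,-0.651,0.06],[-0.381,-0.221,0.07,-0.0018,-0.0009,-0.651,0.06]]' 100; python3 -c "
from h import *
rel([.465,.302,.15],3.555)"
```

```text
time_s: 0.93
position: [0.437, 0.3284, 0.1663]
tcp_rot: [3.141, -0.0, -2.728]
force: [0.5, 1.6, 0.3]
width: 0.702
pos [0.437  0.3284 0.1663] rot [ 3.1415e+00 -2.0000e-04 -2.7284e+00] F [0.46 1.59 0.33] t 0.93 w 0.702
rel [-0.015  -0.0354  0.0163] [ 0.0001 -0.0002 -0.0002]
```

```bash
python3 -m jog '[[-0.015,-0.035,0.016,0,0,0,0.06],[-0.015,-0.035,0.016,0,0,0,0.06],[-0.015,-0.035,0.016,0,0,0,0.06],[-0.015,-0.035,0.016,0,0,0,0.06],[-0.015,-0.035,0.016,0,0,0,0.06]]'
python3 - <<'E'
from h import *
s=state();f=grab_frame("wrist");cv2.imwrite("pics/w1.png",f["pixels"]);w=world(f,s)
d=w
q=(w[...,0]>.38)&(w[...,0]<.56)&(w[...,1]>.24)&(w[...,1]<.37)&(w[...,2]>.035)&(w[...,2]<.055)
P=w[q];r=cv2.minAreaRect((P[:,:2]*1000).astype(np.float32));print(len(P),r,np.median(P[:,2]))
print(np.array(f["mount"]).round(3).tolist())
rel([.465,.302,.05],3.555)
E
```

```text
time_s: 1.35
position: [0.4642, 0.3033, 0.1507]
tcp_rot: [3.141, 0.0, -2.727]
force: [-0.2, 0.1, -0.4]
width: 0.699
1906 ((463.20843505859375, 302.58984375), (68.08451080322266, 23.979873657226562), 23.142696380615234) 0.046342636590497
[[-0.0, -0.957, -0.289, 0.073], [1.0, -0.0, 0.001, 0.0], [-0.001, -0.289, 0.957, -0.144], [0.0, 0.0, 0.0, 1.0]]
pos [0.4642 0.3035 0.1509] rot [ 3.1412e+00  5.0000e-04 -2.7265e+00] F [-0.75  0.43  0.46] t 1.4 w 0.704
rel [-1.000e-04 -1.700e-03  1.009e-01] [0.0004 0.0005 0.0017]
```

View pics/w1.png

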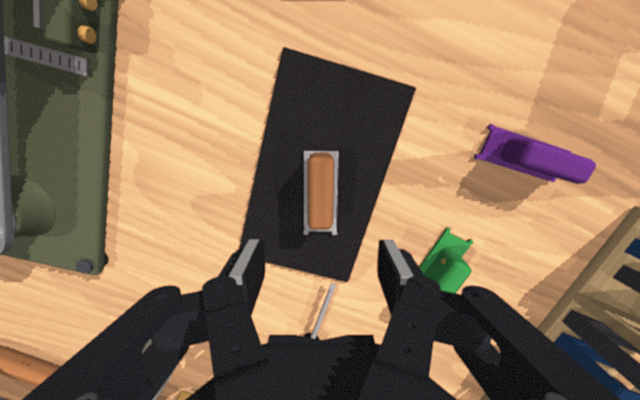

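```bash
python3 -m jog '[[0.001,-0.0005,0.04,0,0,0,0.055],[0.001,-0.0005,0.08,0,0,0,0.055],[0.001,-0.0005,0.115,0,0,0,0.055],[0.001,-0.0005,0.137,0,0,0,0.055],[0.001,-0.0005,0.137,0,0,0,0.055],[0.001,-0.0005,0.137,0,0,0,0.0],[0.001,-0.0005,0.137,0,0,0,0.0],[0.001,-0.0005,0.137,0,0,0,0],[0.001,-0.0005,0.137,0,0,0,0],[0.001,-0.0005,0.137,0,0,0,0]]' 100;  python3 -m jog '[[0,0,0,0,0,0,0],[0,0,0,0,0,0,0],[0,0,0,0,0,0,0]]'; python3 -c "
from h import *
rel([.465,.302,.05],3.555)"
```

```text
time_s: 2.23
position: [0.4656, 0.3041, 0.0171]
tcp_rot: [3.14, 0.006, -2.726]
force: [-1.0, 1.6, 7.3]
width: 0.265
time_s: 2.48
position: [0.4656, 0.304, 0.0172]
tcp_rot: [3.141, 0.006, -2.726]
force: [1.1, -0.6, -3.3]
width: 0.263
pos [0.4656 0.304  0.0172] rot [ 3.1405  0.0062 -2.7263] F [ 1.07 -0.61 -3.35] t 2.48 w 0.263
rel [ 0.0011 -0.0016 -0.0328] [0.0011 0.0062 0.0019]
```

```bash
python3 -m jog '[[0,0,-0.04,0,0,0,0],[0,0,-0.08,0,0,0,0],[0,0,-0.12,0,0,0,0],[0,0,-0.15,0,0,0,0],[0,0,-0.15,0,0,0,0],[0,0,-0.15,0,0,0,0]]'; python3 -c "
from h import *
rel([.605,.036,.21],3.297)"
```

```text
time_s: 2.98
position: [0.4659, 0.304, 0.1696]
tcp_rot: [3.14, 0.011, -2.726]
force: [0.6, -0.9, -3.4]
width: 0.27
pos [0.4659 0.304  0.1696] rot [ 3.1404  0.0107 -2.7264] F [ 0.55 -0.87 -3.42] t 2.98 w 0.27
rel [-0.0196 -0.3012 -0.0406] [0.0025 0.0105 0.2598]
```

```bash
python3 -m jog '[[-0.02,-0.301,-0.04,0.002,0.005,0.26,0],[-0.02,-0.301,-0.04,0.002,0.005,0.26,0],[-0.02,-0.301,-0.04,0.002,0.005,0.26,0],[-0.02,-0.301,-0.04,0.002,0.005,0.26,0],[-0.02,-0.301,-0.04,0.002,0.005,0.26,0],[-0.02,-0.301,-0.04,0.002,0.005,0.26,0],[-0.02,-0.301,-0.04,0.002,0.005,0.26,0],[-0.02,-0.301,-0.04,0.002,0.005,0.26,0],[-0.02,-0.301,-0.04,0.002,0.005,0.26,0],[-0.02,-0.301,-0.04,0.002,0.005,0.26,0]]'
python3 - <<'E'
from h import *
s=state();f=grab_frame("wrist");cv2.imwrite("pics/w2.png",f["pixels"]);w=world(f,s);np.savez("w2.npz",p=f["pixels"],w=w)
rel([.605,.036,.21],3.297);print(f["fx"],f["cx"],f["cy"])
q=(w[...,0]>.3)&(w[...,0]<.75)&(abs(w[...,1]-.02)<.1)
for lo,hi in((.012,.02),(.057,.0625),(.0625,.0655),(.0655,.08)):
    m=(q&(w[...,2]>lo)&(w[...,2]<hi));m[:,:]&=True
    P=w[m];r=cv2.minAreaRect((P[:,:2]*1000).astype(np.float32));print(lo,len(P),[np.round(x,1) for x in r],np.median(P[:,2]).round(4))
E
```

```text
time_s: 3.82
position: [0.6041, 0.036, 0.2065]
tcp_rot: [3.139, 0.001, -2.988]
force: [0.8, 0.8, -2.4]
width: 0.265
pos [0.6038 0.0369 0.2067] rot [ 3.1387e+00  9.0000e-04 -2.9866e+00] F [-0.27 -0.12 -3.01] t 3.87 w 0.262
rel [-0.001  -0.0011 -0.0033] [ 0.0029  0.0009 -0.0004]
287.40297979126086 320.76016620185345 196.9547936892219
0.012 11756 [array([545.1,  36. ]), array([242.8, 130.5]), np.float64(8.8)] 0.0176
0.057 7735 [array([520.5,  21.9]), array([161.3,  52.1]), np.float64(8.8)] 0.0616
0.0625 1701 [array([520.5,  21.9]), array([160.,  51.]), np.float64(8.8)] 0.0629
0.0655 465 [array([568.7,  29.4]), array([60.5, 40. ]), np.float64(8.8)] 0.0665
```

View pics/w2.png

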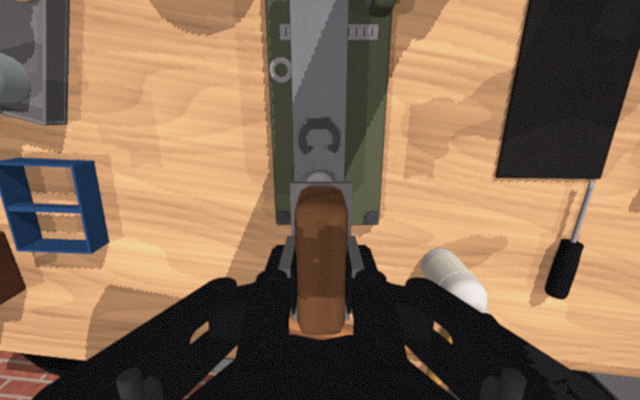

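Run:
```python
from h import *
d=np.load("w2.npz");w=d['w'];p=d['p'];g=p.max(2)
u=np.array([np.cos(.1536),np.sin(.1536)]);v=np.array([-u[1],u[0]]);O=np.array([.6023,.0347])
xy=w[...,:2]-O;X=xy@u*1000;Y=xy@v*1000
m=(abs(Y)<24)&(X>-95)&(X<-20)&(w[...,2]>.05)&(w[...,2]<.085)
print("brightness",np.percentile(g[m],[5,20,50,80]))
c=m&(w[...,2]>.0642)&(X<-24)
for nm,c in(("height",c),("dark",m&(g<np.percentile(g[m],50)*.75)&(X<-24))):
    n,l,st,ce=cv2.connectedComponentsWithStats(c.astype(np.uint8));k=1+st[1:,4].argmax();c=l==k
    P=np.stack([X[c],Y[c]],1).astype(np.float32);r=cv2.minAreaRect(P);print(nm,st[k],r,P.min(0),P.max(0),np.median(w[c][:,2]))
    print("back y", np.percentile(P[P[:,0]<P[:,0].min()+4][:,1],[0,50,100]))
m=(X>-20)&(X<15)&(abs(Y)<20)&(w[...,2]>.069)&(w[...,2]<.09);print("head",m.sum(),X[m].min(),X[m].max(),Y[m].min(),Y[m].max(),np.median(w[m][:,2]))
m=(abs(Y)<22)&(X>-150)&(X<-70);print("face z by X",[np.median(w[m&(abs(X-a)<5)][:,2]).round(4) for a in(-140,-110,-85)])
# fork in tool frame
s=state();R=Ro.from_euler('xyz',s["tcp_rot"]).as_matrix();T=((w-s["position"])@R)*1000
hs=cv2.cvtColor(p,cv2.COLOR_BGR2HSV)
h=(abs(T[...,0])<60)&(abs(T[...,1])<25)&(T[...,2]>-45)&(T[...,2]<-15);P=T[h]
r=cv2.minAreaRect(P[:,:2].astype(np.float32));print("handle tool",len(P),r)
A=np.c_[P[:,:2],np.ones(len(P))];k=np.percentile(P[:,2],20);P=P[(abs(P[:,1])<7)&(P[:,2]<np.median(P[:,2])+4)];A=np.c_[P[:,:2],np.ones(len(P))]
print(np.linalg.lstsq(A,P[:,2],rcond=None)[0],P[:,0].min(),P[:,0].max())
sole=(abs(T[...,0]-0)<80)&(abs(T[...,1])<22)&(T[...,2]>-5)&(T[...,2]<25);P=T[sole]
print("sole",len(P),P.min(0),P.max(0),np.median(P,0),cv2.minAreaRect(P[:,:2].astype(np.float32)))
```

```text
brightness [56. 77. 95. 98.]
height [298 117  42  37 643] ((-48.03588104248047, -0.25548553466796875), (33.66182327270508, 40.25730895996094), 1.5488624572753906) [-65.123375 -20.235098] [-30.839836  19.970743] 0.06529697453231981
back y [-11.15521622  -0.57710215   9.99302864]
dark [298 117  42  37 711] ((-48.06830596923828, -0.18904495239257812), (33.723060607910156, 40.39189910888672), 1.5488624572753906) [-65.11603  -20.216742] [-30.839836  20.053907] 0.06520139358144769
back y [-11.17943764   1.3328172   11.07582378]
head 124 -11.554102666468024 -4.282065416225457 -11.758381637434798 10.283800229383788 0.06972344563983292
face z by X [np.float64(0.0617), np.float64(0.0618), np.float64(0.0617)]
handle tool 9009 ((2.5406494140625, -2.6427383422851562), (68.78902435302734, 47.77308654785156), 21.369596481323242)
[ 5.16072436e-03  1.29252380e-02 -2.95141124e+01] -33.35134115856797 36.28379556336167
sole 1070 [-52.39272252 -18.85690818  -4.97721331] [36.67575369 17.13808942 10.3554484 ] [31.96253158 -0.86979576  6.17441079] ((-7.800086975097656, -1.1050281524658203), (35.994834899902344, 89.01322937011719), 89.67549896240234)
```

```bash
cat >> h.py <<'E'
O=np.array([.6023,.0347]);u=np.array([np.cos(.1536),np.sin(.1536)]);v=np.array([-u[1],u[0]])
def goto(nose,z,Y=.0006):
    """nose X before pin (m), TCP z"""
    p=O+u*(nose-.0485)+v*Y;rel([*p,z],np.pi+.1536)
    s=state();print("now nose X,Y",((s["position"][:2]-O)@u+.0485).round(4),((s["position"][:2]-O)@v).round(4),"F along",round(float(s["force"][:2]@u),2))
E
python3 -c "
from h import *
goto(-.087,.098)"
```

```text
pos [0.6038 0.0369 0.2067] rot [ 3.1387e+00  9.0000e-04 -2.9866e+00] F [-0.27 -0.12 -3.01] t 3.87 w 0.262
rel [ 0.1374 -0.0015  0.1086] [0.0029 0.0009 0.0014]
now nose X,Y 0.0503 0.002 F along -0.29
```

```bash
python3 -m jog '[[0.04,-0.001,0,0.003,0.001,0.001,0],[0.08,-0.001,0,0.003,0.001,0.001,0],[0.12,-0.0015,0,0.003,0.001,0.001,0],[0.1375,-0.0015,0.03,0.003,0.001,0.001,0],[0.1375,-0.0015,0.07,0.003,0.001,0.001,0],[0.1375,-0.0015,0.1085,0.003,0.001,0.001,0],[0.1375,-0.0015,0.1085,0.003,0.001,0.001,0],[0.1375,-0.0015,0.1085,0.003,0.001,0.001,0],[0.1375,-0.0015,0.1085,0.003,0.001,0.001,0],[0.1375,-0.0015,0.1085,0.003,0.001,0.001,0]]' ; python3 -c "
from h import *
goto(-.087,.073)
f=grab_frame('scene');np.savez('s2.npz',p=f['pixels'],w=world(f));p=f['pixels'][160:290,230:390];cv2.imwrite('pics/s2.png',cv2.resize(p,None,fx=4.4,fy=4.4,interpolation=cv2.INTER_CUBIC))"
```

```text
time_s: 4.7
position: [0.4703, 0.0148, 0.101]
tcp_rot: [-3.14, 0.005, -2.987]
force: [0.6, 0.2, -2.1]
width: 0.266
pos [0.4703 0.0148 0.101 ] rot [-3.1402  0.0045 -2.9866] F [ 0.6   0.24 -2.14] t 4.7 w 0.266
rel [0.0022 0.0001 0.028 ] [-0.0013  0.0045  0.0014]
now nose X,Y -0.0849 0.0006 F along 0.63
```

View pics/s2.png

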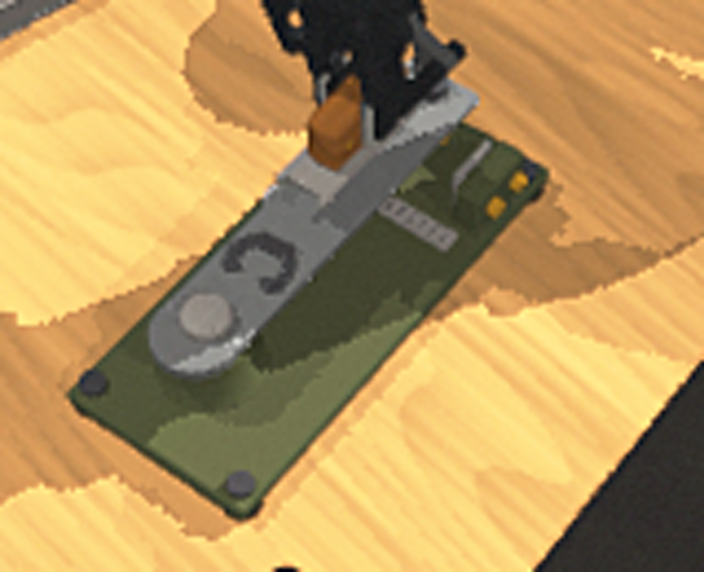

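```bash
python3 -m jog '[[0.002,0,0.01,-0.001,0.003,0,0],[0.002,0,0.018,-0.001,0.003,0,0],[0.002,0,0.024,-0.001,0.003,0,0],[0.002,0,0.026,-0.001,0.003,0,0],[0.002,0,0.026,-0.001,0.003,0,0],[0.002,0,0.026,-0.001,0.003,0,0]]' ; python3 -c "
from h import *
goto(-.087,.073)"
```

```text
time_s: 5.25
position: [0.4683, 0.0143, 0.0747]
tcp_rot: [-3.141, 0.001, -2.987]
force: [-0.1, -0.6, -2.6]
width: 0.265
pos [0.4683 0.0143 0.0747] rot [-3.1414e+00  9.0000e-04 -2.9869e+00] F [-0.11 -0.55 -2.64] t 5.25 w 0.265
rel [-0.      0.0002  0.0017] [-0.0002  0.0009  0.0011]
now nose X,Y -0.087 0.0004 F along -0.19
```

```bash
python3 -m jog '[[0,0,0.001,0,0,0,0],[0,0,0.001,0,0,0,0]]';python3 -m jog '[[0,0,0.001,0,0,0,0],[0,0,0.001,0,0,0,0]]';python3 -m jog '[[0,0,0.001,0,0,0,0],[0,0,0.001,0,0,0,0]]'
```

```text
time_s: 5.42
position: [0.4685, 0.0143, 0.0737]
tcp_rot: [-3.141, 0.001, -2.987]
force: [1.1, 0.7, -2.0]
width: 0.265
time_s: 5.58
position: [0.4687, 0.0142, 0.0729]
tcp_rot: [-3.141, 0.002, -2.987]
force: [0.5, 0.9, -1.8]
width: 0.259
time_s: 5.75
position: [0.4691, 0.0142, 0.0725]
tcp_rot: [-3.141, 0.002, -2.987]
force: [-1.0, 0.2, 1.9]
width: 0.267
```

```bash
python3 -m jog '[[0,0,0.001,0,0,0,0],[0,0,0.001,0,0,0,0],[0,0,0.001,0,0,0,0]]';python3 -m jog '[[0,0,0.001,0,0,0,0],[0,0,0.001,0,0,0,0],[0,0,0.001,0,0,0,0]]';python3 -m jog '[[0,0,0.001,0,0,0,0],[0,0,0.001,0,0,0,0],[0,0,0.001,0,0,0,0]]'
```

```text
time_s: 6.0
position: [0.4696, 0.0142, 0.0721]
tcp_rot: [-3.141, 0.004, -2.987]
force: [-1.7, 0.2, 2.3]
width: 0.265
time_s: 6.25
position: [0.4699, 0.0141, 0.0714]
tcp_rot: [-3.141, 0.004, -2.987]
force: [-1.4, -0.4, 4.2]
width: 0.266
time_s: 6.5
position: [0.47, 0.0141, 0.0707]
tcp_rot: [-3.141, 0.004, -2.987]
force: [-1.8, 0.3, 5.5]
width: 0.261
```

Run:
```python
from h import *
for n in("w2","s2","top0","scene0"):
    w=np.load(n+".npz")['w'];X=(w[...,:2]-O)@u*1000;Y=(w[...,:2]-O)@v*1000
    h=(np.hypot(X+0,Y)<9)&(w[...,2]>.06);f=(X>-80)&(X<-65)&(abs(Y)<20)&(abs(w[...,2]-.06)<.008)
    if n[0] in "s": pass
    z=w[h][:,2];F=w[f][:,2];print(n,len(z),np.percentile(z,[20,50,80]).round(4),"face",len(F),np.median(F).round(4),"h",round((np.median(z)-np.median(F))*1000,2) if len(z) and len(F) else 0)
```

```text
w2 2120 [0.2361 0.2372 0.2935] face 712 0.0617 h 175.49
s2 36 [0.0657 0.0675 0.0693] face 75 0.0594 h 8.06
top0 31 [0.0659 0.0683 0.0695] face 75 0.0601 h 8.17
scene0 38 [0.066  0.068  0.0689] face 73 0.0594 h 8.53
```

```bash
python3 -m jog '[[0,0,0.001,0,0,0,0],[0,0,0.002,0,0,0,0],[0,0,0.002,0,0,0,0],[0,0,0.002,0,0,0,0]]';python3 -m jog '[[0,0,0.001,0,0,0,0],[0,0,0.001,0,0,0,0],[0,0,0.001,0,0,0,0]]';python3 -c "
from h import *
goto(-.067,.0684)"
```

```text
time_s: 6.83
position: [0.4701, 0.0141, 0.0694]
tcp_rot: [-3.141, 0.004, -2.987]
force: [-3.6, -0.5, 8.1]
width: 0.262
time_s: 7.08
position: [0.4704, 0.0141, 0.0691]
tcp_rot: [-3.141, 0.004, -2.987]
force: [-4.7, 0.5, 8.8]
width: 0.26
pos [0.4704 0.0141 0.0691] rot [-3.1406  0.0039 -2.9869] F [-4.7   0.53  8.84] t 7.08 w 0.26
rel [-0.018   0.0008  0.0008] [-0.001   0.0039  0.0011]
now nose X,Y -0.085 -0.0002 F along -4.56
```

```bash
python3 -m jog '[[-0.003,0.0004,0.001,0,0,0,0],[-0.006,0.0008,0.001,0,0,0,0],[-0.009,0.0008,0.001,0,0,0,0],[-0.012,0.0008,0.001,0,0,0,0],[-0.015,0.0008,0.001,0,0,0,0],[-0.0175,0.0008,0.001,0,0,0,0],[-0.0175,0.0008,0.001,0,0,0,0]]';python3 -c "
from h import *
goto(-.047,.0684)"
```

```text
time_s: 7.67
position: [0.4884, 0.0174, 0.0693]
tcp_rot: [-3.14, 0.005, -2.987]
force: [-2.9, -0.0, 8.3]
width: 0.264
pos [0.4884 0.0174 0.0693] rot [-3.1401  0.005  -2.9868] F [-2.9  -0.03  8.33] t 7.67 w 0.264
rel [-0.0197  0.0002  0.001 ] [-0.0015  0.005   0.0012]
now nose X,Y -0.0667 0.0004 F along -2.87
```

```bash
python3 -m jog '[[-0.002,0,0.001,0,0,0,0],[-0.004,0,0.0015,0,0,0,0],[-0.006,0,0.0015,0,0,0,0],[-0.008,0,0.0015,0,0,0,0],[-0.008,0,0.0015,0,0,0,0]]';python3 -c "
from h import *
goto(-.047,.0684)"
```

```text
time_s: 8.08
position: [0.497, 0.0185, 0.0689]
tcp_rot: [-3.14, 0.006, -2.987]
force: [-3.7, -0.7, 9.4]
width: 0.262
pos [0.497  0.0185 0.0689] rot [-3.1396  0.0055 -2.9868] F [-3.68 -0.73  9.41] t 8.08 w 0.262
rel [-0.011   0.0005  0.0006] [-0.002   0.0055  0.0012]
now nose X,Y -0.058 0.0001 F along -3.75
```

```bash
python3 -m jog '[[-0.002,0.0004,0.001,0,0,0,0],[-0.004,0.0004,0.0012,0,0,0,0],[-0.006,0.0004,0.0012,0,0,0,0],[-0.008,0.0004,0.0012,0,0,0,0],[-0.010,0.0004,0.0012,0,0,0,0],[-0.010,0.0004,0.0012,0,0,0,0]]';python3 -c "
from h import *
goto(-.047,.0684)
f=grab_frame('scene');p=f['pixels'][190:270,250:360];cv2.imwrite('pics/s3.png',cv2.resize(p,None,fx=6,fy=6,interpolation=cv2.INTER_CUBIC))"
```

```text
time_s: 8.58
position: [0.5075, 0.0202, 0.0689]
tcp_rot: [-3.139, 0.006, -2.987]
force: [-3.3, 0.1, 9.0]
width: 0.266
pos [0.5075 0.0202 0.0689] rot [-3.1391  0.0059 -2.9867] F [-3.32  0.06  9.03] t 8.58 w 0.266
rel [-0.0004  0.0004  0.0005] [-0.0025  0.0059  0.0013]
now nose X,Y -0.0474 0.0002 F along -3.27
```

View pics/s3.png

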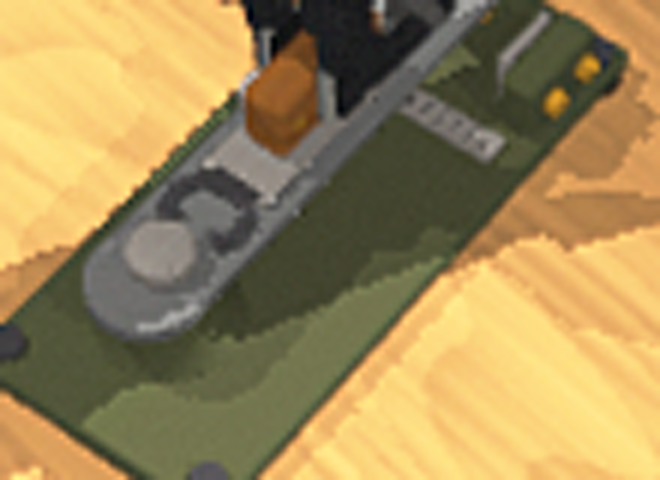

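```bash
J='python3 -m jog'; python3 -m jog '[[-0.001,0.0003,0.0008,0,0,0,0],[-0.002,0.0003,0.001,0,0,0,0],[-0.002,0.0003,0.001,0,0,0,0]]'; python3 -m jog '[[-0.001,0,0.0005,0,0,0,0],[-0.0015,0,0.0005,0,0,0,0]]';python3 -m jog '[[-0.001,0,0.0005,0,0,0,0],[-0.001,0,0.0005,0,0,0,0]]';python3 -c "
from h import *
goto(-.047,.0684)"
```

```text
time_s: 8.88
position: [0.5098, 0.0206, 0.0689]
tcp_rot: [-3.139, 0.006, -2.987]
force: [-3.9, -0.9, 8.9]
width: 0.265
time_s: 9.05
position: [0.5115, 0.0207, 0.0693]
tcp_rot: [-3.138, 0.006, -2.986]
force: [-4.0, -0.7, 8.7]
width: 0.264
time_s: 9.22
position: [0.5128, 0.0208, 0.0696]
tcp_rot: [-3.138, 0.006, -2.986]
force: [-2.9, -0.9, 8.1]
width: 0.263
pos [0.5128 0.0208 0.0696] rot [-3.1382  0.0059 -2.9864] F [-2.87 -0.89  8.1 ] t 9.22 w 0.263
rel [0.0049 0.0007 0.0012] [-0.0034  0.0059  0.0016]
now nose X,Y -0.0421 -0.0 F along -2.98
```

```bash
python3 -m jog '[[0,0.0004,0.0016,0,0,0,0],[-0.001,0.0004,0.0016,0,0,0,0],[-0.001,0.0004,0.0016,0,0,0,0]]'; python3 -m jog '[[-0.001,0.0002,0.001,0,0,0,0],[-0.001,0.0002,0.001,0,0,0,0]]'; python3 -c "
from h import *
goto(-.047,.0684)"
```

```text
time_s: 9.47
position: [0.5139, 0.0211, 0.0689]
tcp_rot: [-3.138, 0.005, -2.986]
force: [-3.9, 0.0, 8.6]
width: 0.263
time_s: 9.63
position: [0.5146, 0.0212, 0.0686]
tcp_rot: [-3.137, 0.004, -2.986]
force: [-5.6, -0.2, 9.6]
width: 0.258
pos [0.5146 0.0212 0.0686] rot [-3.1374  0.0036 -2.9861] F [-5.65 -0.19  9.59] t 9.63 w 0.258
rel [0.0067 0.0005 0.0002] [-0.0042  0.0036  0.0019]
now nose X,Y -0.0403 0.0001 F along -5.61
```

```bash
python3 -m jog '[[-0.001,0.0002,0.0009,0,0,0,0],[-0.001,0.0002,0.0009,0,0,0,0]]'; python3 -c "
from h import *
goto(-.047,.0684)"
```

```text
time_s: 9.8
position: [0.5146, 0.0212, 0.0682]
tcp_rot: [-3.137, 0.0, -2.986]
force: [-8.8, -2.4, 10.6]
width: 0.266
pos [0.5146 0.0212 0.0682] rot [-3.1370e+00  4.0000e-04 -2.9858e+00] F [-8.84 -2.38 10.63] t 9.8 w 0.266
rel [ 0.0068  0.0005 -0.0002] [-0.0046  0.0004  0.0022]
now nose X,Y -0.0402 0.0001 F along -9.1
```

```bash
python3 -m jog '[[0.002,0.0003,0.0008,0,0,0,0],[0.003,0.0003,0.0016,0,0.002,0,0],[0.003,0.0003,0.0018,0,0.002,0,0],[0.003,0.0003,0.0018,0,0.002,0,0]]'; python3 -c "
from h import *
goto(-.047,.0684)"
```

```text
time_s: 10.13
position: [0.5143, 0.0211, 0.0688]
tcp_rot: [-3.136, 0.005, -2.986]
force: [0.4, 1.0, 10.0]
width: 0.263
pos [0.5143 0.0211 0.0688] rot [-3.1364  0.0046 -2.9861] F [ 0.44  0.97 10.02] t 10.13 w 0.263
rel [0.0064 0.0006 0.0004] [-0.0051  0.0047  0.0019]
now nose X,Y -0.0406 0.0 F along 0.59
```

```bash
python3 -m jog '[[0.002,0.0003,0.001,0,0,0,0],[0.003,0.0003,0.0018,0,0,0,0],[0.003,0.0003,0.002,0,0,0,0],[0.003,0.0003,0.002,0,0,0,0]]'; python3 -c "
from h import *
goto(-.047,.0684)"
```

```text
time_s: 10.47
position: [0.5141, 0.021, 0.0692]
tcp_rot: [-3.136, 0.011, -2.987]
force: [1.8, 1.3, 9.1]
width: 0.261
pos [0.5141 0.021  0.0692] rot [-3.1357  0.0112 -2.9866] F [1.8  1.35 9.11] t 10.47 w 0.261
rel [0.0063 0.0007 0.0007] [-0.0058  0.0112  0.0014]
now nose X,Y -0.0408 -0.0001 F along 1.99
```

```bash
python3 -m jog '[[0.002,0,-0.002,0,0.006,0,0],[0.003,0,-0.002,0,0.006,0,0],[0.003,0,-0.002,0.003,0.006,0,0],[0.003,0,-0.002,0.003,0.006,0,0]]'; python3 -c "
from h import *
goto(-.047,.0684)"
```

```text
time_s: 10.8
position: [0.5118, 0.0204, 0.0714]
tcp_rot: [-3.132, 0.007, -2.987]
force: [2.4, -0.1, 3.9]
width: 0.266
pos [0.5118 0.0204 0.0714] rot [-3.1319  0.007  -2.9866] F [ 2.42 -0.11  3.9 ] t 10.8 w 0.266
rel [0.0039 0.0009 0.003 ] [-0.0096  0.007   0.0014]
now nose X,Y -0.0432 -0.0003 F along 2.38
```

```bash
python3 -m jog '[[0.001,0.0008,0.001,-0.008,0.002,0,0],[0.001,0.0008,0.002,-0.008,0.002,0,0],[0.001,0.0008,0.003,-0.008,0.002,0,0],[0.001,0.0008,0.003,-0.008,0.002,0,0],[0.001,0.0008,0.003,-0.008,0.002,0,0]]'; python3 -c "
from h import *
goto(-.047,.0684)"
```

```text
time_s: 11.22
position: [0.5113, 0.0208, 0.0693]
tcp_rot: [-3.14, 0.006, -2.986]
force: [0.5, -1.1, 8.9]
width: 0.262
pos [0.5113 0.0208 0.0693] rot [-3.1396  0.0061 -2.9865] F [ 0.48 -1.08  8.93] t 11.22 w 0.262
rel [0.0035 0.0004 0.0009] [-0.002   0.0061  0.0015]
now nose X,Y -0.0435 0.0002 F along 0.31
```

```bash
python3 -m jog '[[0,0.0003,0.0015,-0.001,0,0,0],[0,0.0003,0.0025,-0.001,0,0,0],[0,0.0003,0.0025,-0.001,0,0,0],[0,0.0003,0.0025,-0.001,0,0,0]]'; python3 -c "
from h import *
goto(-.047,.0684)"
```

```text
time_s: 11.55
position: [0.5114, 0.0208, 0.0678]
tcp_rot: [-3.14, 0.005, -2.986]
force: [-3.6, -0.3, 11.6]
width: 0.263
pos [0.5114 0.0208 0.0678] rot [-3.1404  0.0054 -2.9864] F [-3.58 -0.33 11.59] t 11.55 w 0.263
rel [ 0.0035  0.0005 -0.0006] [-0.0012  0.0054  0.0016]
now nose X,Y -0.0435 0.0001 F along -3.59
```

```bash
python3 -m jog '[[-0.001,0.0003,0.001,0,0,0,0],[-0.002,0.0003,0.0012,0,0,0,0],[-0.003,0.0003,0.0012,0,0,0,0],[-0.003,0.0003,0.0012,0,0,0,0]]'; python3 -m jog '[[-0.001,0.0002,0.001,0,0,0,0],[-0.0015,0.0002,0.001,0,0,0,0],[-0.0015,0.0002,0.001,0,0,0,0]]';python3 -c "
from h import *
goto(-.047,.0684)"
```

```text
time_s: 11.88
position: [0.5137, 0.0213, 0.0673]
tcp_rot: [-3.141, 0.003, -2.986]
force: [-5.5, -1.2, 11.8]
width: 0.263
time_s: 12.13
position: [0.5145, 0.0215, 0.0672]
tcp_rot: [-3.141, 0.001, -2.986]
force: [-6.4, -1.4, 12.5]
width: 0.261
pos [0.5145 0.0215 0.0672] rot [-3.1408e+00  5.0000e-04 -2.9861e+00] F [-6.42 -1.37 12.51] t 12.13 w 0.261
rel [ 0.0067  0.0003 -0.0012] [-0.0008  0.0005  0.0019]
now nose X,Y -0.0403 0.0004 F along -6.55
```

Run:
```python
from h import *
d=np.load("w2.npz");w=d['w'];X=(w[...,:2]-O)@u*1000;Y=(w[...,:2]-O)@v*1000
for a in range(-20,0,2):
    m=(abs(X-a)<1)&(abs(Y)<6)&(w[...,2]<.09);print(a,m.sum(),(np.median(w[m][:,2])*1000).round(2) if m.any() else 0,(np.percentile(w[m][:,2],[10,90])*1000).round(1) if m.any() else 0)
m=(abs(X+56)<40)&(abs(Y)<20)&(w[...,2]<.09)
f=(X<-70)&(X>-95)&(abs(Y)<22);print("face noise",w[f][:,2].std())
c=(X<-58.5)&(X>-63)&(abs(Y)<8);print("clip top",np.median(w[c][:,2]))
for n in("s2","top0","scene0"):
    w=np.load(n+".npz")['w'];X=(w[...,:2]-O)@u*1000;Y=(w[...,:2]-O)@v*1000
    print(n,[(a,b,(np.median(w[(abs(X-a)<3)&(abs(Y-b)<4)&(w[...,2]>.05)][:,2])*1000).round(1)) for a in(-12,-6,0,6,12) for b in(-6,0,6)])
```

```text
-20 23 61.64 [61.3 62.1]
-18 24 61.81 [60.8 62.7]
-16 20 61.99 [61.  62.5]
-14 32 62.03 [60.7 67.2]
-12 34 68.14 [62. 69.]
-10 24 69.73 [68.7 70.6]
-8 24 70.13 [69.5 70.6]
-6 23 69.5 [69.1 70.3]
-4 12 69.38 [68.9 70.1]
-2 0 0 0
face noise 0.14287491879050412
clip top 0.0652992472611725
s2 [(-12, -6, np.float64(60.2)), (-12, 0, np.float64(61.7)), (-12, 6, np.float64(59.7)), (-6, -6, np.float64(66.0)), (-6, 0, np.float64(68.3)), (-6, 6, np.float64(68.0)), (0, -6, np.float64(66.0)), (0, 0, np.float64(65.7)), (0, 6, np.float64(66.7)), (6, -6, np.float64(68.1)), (6, 0, np.float64(67.4)), (6, 6, np.float64(66.6)), (12, -6, np.float64(67.1)), (12, 0, np.float64(67.9)), (12, 6, np.float64(67.3))]
top0 [(-12, -6, np.float64(63.9)), (-12, 0, np.float64(69.0)), (-12, 6, np.float64(64.7)), (-6, -6, np.float64(69.5)), (-6, 0, np.float64(67.9)), (-6, 6, np.float64(66.9)), (0, -6, np.float64(68.5)), (0, 0, np.float64(67.9)), (0, 6, np.float64(67.3)), (6, -6, np.float64(68.7)), (6, 0, np.float64(69.5)), (6, 6, np.float64(68.7)), (12, -6, np.float64(67.5)), (12, 0, np.float64(67.1)), (12, 6, np.float64(66.9))]
scene0 [(-12, -6, np.float64(60.5)), (-12, 0, np.float64(64.8)), (-12, 6, np.float64(60.5)), (-6, -6, np.float64(68.0)), (-6, 0, np.float64(68.3)), (-6, 6, np.float64(65.9)), (0, -6, np.float64(68.5)), (0, 0, np.float64(67.6)), (0, 6, np.float64(67.3)), (6, -6, np.float64(68.6)), (6, 0, np.float64(68.1)), (6, 6, np.float64(67.8)), (12, -6, np.float64(66.9)), (12, 0, np.float64(68.1)), (12, 6, np.float64(66.7))]
```

```bash
python3 -m jog '[[0.003,0.0002,-0.001,0,0.001,0,0],[0.005,0.0002,-0.001,0,0.001,0,0],[0.005,0.0002,-0.001,0,0.001,0,0],[0.005,0.0002,0.0005,0,0.001,0,0],[0.005,0.0002,0.0005,0,0.001,0,0]]'; python3 -c "
from h import *
goto(-.047,.0684)"
```

```text
time_s: 12.55
position: [0.5112, 0.0209, 0.0682]
tcp_rot: [-3.141, 0.003, -2.986]
force: [1.2, 0.7, 10.9]
width: 0.266
pos [0.5112 0.0209 0.0682] rot [-3.1406  0.0033 -2.9864] F [ 1.24  0.74 10.88] t 12.55 w 0.266
rel [ 0.0033  0.0003 -0.0002] [-0.001   0.0033  0.0016]
now nose X,Y -0.0437 0.0003 F along 1.34
```

```bash
python3 -m jog '[[-0.002,0.0002,0.0011,0,0,0,0],[-0.003,0.0002,0.0011,0,0,0,0],[-0.004,0.0002,0.0011,0,0,0,0],[-0.004,0.0002,0.0011,0,0,0,0]]'; python3 -m jog '[[-0.001,0.0002,0.0008,0,0,0,0],[-0.0015,0.0002,0.0008,0,0,0,0],[-0.0015,0.0002,0.0008,0,0,0,0]]';python3 -c "
from h import *
goto(-.047,.0684)"
```

```text
time_s: 12.88
position: [0.5145, 0.0215, 0.0678]
tcp_rot: [-3.141, 0.001, -2.986]
force: [-4.9, -1.1, 10.9]
width: 0.266
time_s: 13.13
position: [0.5154, 0.0217, 0.0676]
tcp_rot: [-3.141, -0.001, -2.986]
force: [-5.1, -1.2, 11.1]
width: 0.263
pos [0.5154 0.0217 0.0676] rot [-3.1409e+00 -1.2000e-03 -2.9861e+00] F [-5.06 -1.22 11.15] t 13.13 w 0.263
rel [ 0.0076  0.0002 -0.0008] [-0.0007 -0.0012  0.0019]
now nose X,Y -0.0394 0.0004 F along -5.19
```

```bash
python3 -m jog '[[-0.001,0.0002,0.0008,0,0,0,0],[-0.0018,0.0002,0.0008,0,0.001,0,0],[-0.0018,0.0002,0.0008,0,0.001,0,0]]';python3 -c "
from h import *
goto(-.047,.0684)"
```

```text
time_s: 13.38
position: [0.5166, 0.022, 0.0676]
tcp_rot: [-3.141, -0.004, -2.986]
force: [-4.7, -0.4, 11.6]
width: 0.265
pos [0.5166 0.022  0.0676] rot [-3.141  -0.0042 -2.9859] F [-4.67 -0.42 11.58] t 13.38 w 0.265
rel [ 0.0089  0.0001 -0.0008] [-0.0006 -0.0042  0.0021]
now nose X,Y -0.0381 0.0005 F along -4.68
```

```bash
python3 -m jog '[[-0.001,0,0.0008,0,-0.004,0,0],[-0.002,0,0.0008,0,-0.005,0,0],[-0.003,0,0.0008,0,-0.006,0,0],[-0.003,0,0.0008,0,-0.006,0,0]]';python3 -c "
from h import *
goto(-.047,.0684)"
```

```text
time_s: 13.72
position: [0.519, 0.0222, 0.0675]
tcp_rot: [-3.141, -0.0, -2.986]
force: [-5.1, -0.5, 11.9]
width: 0.262
pos [0.519  0.0222 0.0675] rot [-3.1412e+00 -3.0000e-04 -2.9858e+00] F [-5.15 -0.5  11.86] t 13.72 w 0.262
rel [ 0.0113  0.0002 -0.0009] [-0.0004 -0.0003  0.0022]
now nose X,Y -0.0357 0.0004 F along -5.16
```

```bash
python3 -m jog '[[-0.001,0,0.0008,0,-0.002,0,0],[-0.002,0,0.0008,0,-0.003,0,0],[-0.003,0,0.0008,0,-0.004,0,0],[-0.003,0,0.0008,0,-0.004,0,0]]';python3 -m jog '[[-0.001,0,0.0008,0,-0.002,0,0],[-0.0018,0,0.0008,0,-0.003,0,0],[-0.0018,0,0.0008,0,-0.004,0,0]]';python3 -c "
from h import *
goto(-.047,.0684)"
```

```text
time_s: 14.05
position: [0.5209, 0.0224, 0.0672]
tcp_rot: [-3.141, 0.0, -2.986]
force: [-7.1, -0.7, 12.4]
width: 0.263
time_s: 14.3
position: [0.521, 0.0225, 0.0668]
tcp_rot: [3.141, -0.001, -2.985]
force: [-8.1, -1.4, 13.3]
width: 0.267
pos [0.521  0.0225 0.0668] rot [ 3.1413e+00 -1.0000e-03 -2.9852e+00] F [-8.15 -1.39 13.28] t 14.3 w 0.267
rel [ 0.0133  0.0003 -0.0016] [ 0.0003 -0.001   0.0028]
now nose X,Y -0.0337 0.0003 F along -8.26
```

```bash
python3 -m jog '[[-0.0015,0,0.0003,0,-0.002,0,0],[-0.003,0,0.0003,0,-0.004,0,0],[-0.003,0,0.0003,0,-0.004,0,0]]';python3 -m jog '[[-0.0015,0,0.0004,0,-0.002,0,0],[-0.003,0,0.0004,0,-0.004,0,0],[-0.003,0,0.0004,0,-0.004,0,0]]';python3 -c "
from h import *
goto(-.047,.0684)"
```

```text
time_s: 14.55
position: [0.5216, 0.0226, 0.0665]
tcp_rot: [3.141, -0.004, -2.985]
force: [-10.4, -1.3, 13.2]
width: 0.262
time_s: 14.8
position: [0.5219, 0.0226, 0.0662]
tcp_rot: [3.14, -0.008, -2.984]
force: [-11.0, -1.6, 14.6]
width: 0.265
pos [0.5219 0.0226 0.0662] rot [ 3.1405 -0.0078 -2.9844] F [-10.96  -1.61  14.57] t 14.8 w 0.265
rel [ 0.0142  0.0003 -0.0021] [ 0.0011 -0.0078  0.0036]
now nose X,Y -0.0328 0.0004 F along -11.08
```

```bash
python3 -m jog '[[-0.0015,0,-0.0006,0,-0.006,0,0],[-0.003,0,-0.0006,0,-0.012,0,0],[-0.004,0,-0.0006,0,-0.012,0,0],[-0.004,0,-0.0006,0,-0.012,0,0]]';python3 -c "
from h import *
goto(-.047,.0684)"
```

```text
time_s: 15.13
position: [0.5223, 0.0227, 0.0663]
tcp_rot: [3.14, -0.006, -2.984]
force: [-13.7, -2.5, 14.3]
width: 0.26
pos [0.5223 0.0227 0.0663] rot [ 3.14   -0.0058 -2.9839] F [-13.72  -2.49  14.33] t 15.13 w 0.26
rel [ 0.0146  0.0003 -0.0021] [ 0.0016 -0.0058  0.0041]
now nose X,Y -0.0324 0.0004 F along -13.94
```

```bash
python3 -m jog '[[-0.0015,0,-0.0006,0,-0.006,-0.002,0],[-0.003,0,-0.0006,0,-0.01,-0.003,0],[-0.0045,0,-0.0006,0,-0.012,-0.003,0],[-0.0045,0,-0.0006,0,-0.012,-0.003,0]]';python3 -c "
from h import *
goto(-.047,.0684)"
```

```text
time_s: 15.47
position: [0.523, 0.0228, 0.0662]
tcp_rot: [3.14, -0.004, -2.981]
force: [-12.5, -1.5, 14.9]
width: 0.262
pos [0.523  0.0228 0.0662] rot [ 3.1395 -0.0043 -2.9806] F [-12.52  -1.52  14.91] t 15.47 w 0.262
rel [ 0.0153  0.0003 -0.0022] [ 0.0021 -0.0043  0.0074]
now nose X,Y -0.0317 0.0004 F along -12.61
```

```bash
python3 -m jog '[[-0.0015,0,-0.0006,0.002,-0.006,0.004,0],[-0.003,0,-0.0006,0.002,-0.01,0.006,0],[-0.005,0,-0.0006,0.002,-0.012,0.006,0],[-0.005,0,-0.0006,0.002,-0.012,0.006,0]]';python3 -c "
from h import *
goto(-.047,.0684)"
```

```text
time_s: 15.8
position: [0.5238, 0.0232, 0.0659]
tcp_rot: [3.141, -0.004, -2.986]
force: [-14.2, -2.7, 15.1]
width: 0.266
pos [0.5238 0.0232 0.0659] rot [ 3.1407 -0.0038 -2.9861] F [-14.19  -2.7   15.13] t 15.8 w 0.266
rel [ 0.0162  0.     -0.0024] [ 0.0009 -0.0038  0.0019]
now nose X,Y -0.0308 0.0006 F along -14.43
```

```bash
python3 -m jog '[[-0.002,0,-0.001,0,-0.006,0.001,0],[-0.004,0,-0.0015,0,-0.01,0.001,0],[-0.006,0,-0.0018,0,-0.012,0.001,0],[-0.006,0,-0.0018,0,-0.012,0.001,0]]';python3 -c "
from h import *
goto(-.047,.0684)"
```

```text
time_s: 16.13
position: [0.5254, 0.0236, 0.0666]
tcp_rot: [3.14, -0.004, -2.987]
force: [-13.9, -2.4, 13.4]
width: 0.267
pos [0.5254 0.0236 0.0666] rot [ 3.1399 -0.0037 -2.9867] F [-13.88  -2.44  13.4 ] t 16.13 w 0.267
rel [ 0.0178 -0.0001 -0.0017] [ 0.0017 -0.0037  0.0013]
now nose X,Y -0.0292 0.0008 F along -14.09
```

```bash
python3 -m jog '[[-0.002,0,-0.0006,0.001,-0.006,0.001,0],[-0.004,0,-0.001,0.001,-0.01,0.001,0],[-0.006,0,-0.001,0.001,-0.012,0.001,0],[-0.006,0,-0.001,0.001,-0.012,0.001,0]]';python3 -c "
from h import *
goto(-.047,.0684)"
```

```text
time_s: 16.47
position: [0.528, 0.0241, 0.0669]
tcp_rot: [3.14, -0.001, -2.987]
force: [-9.8, -2.3, 14.1]
width: 0.264
pos [0.528  0.0241 0.0669] rot [ 3.1401e+00 -1.1000e-03 -2.9874e+00] F [-9.82 -2.35 14.11] t 16.47 w 0.264
rel [ 0.0204 -0.0003 -0.0015] [ 0.0015 -0.0011  0.0006]
now nose X,Y -0.0266 0.0009 F along -10.06
```

```bash
python3 -m jog '[[-0.001,0,-0.0008,0.001,-0.004,0,0],[-0.002,0,-0.0008,0.001,-0.006,0,0],[-0.003,0,-0.0008,0.001,-0.006,0,0],[-0.004,0,-0.0008,0.001,-0.006,0,0]]';python3 -m jog '[[-0.001,0,0,0.001,-0.003,0,0],[-0.002,0,0,0.001,-0.003,0,0],[-0.003,0,0,0.001,-0.003,0,0],[-0.003,0,0,0.001,-0.003,0,0]]';python3 -c "
from h import *
goto(-.047,.0684)"
```

```text
time_s: 16.8
position: [0.5296, 0.0244, 0.0674]
tcp_rot: [3.141, -0.002, -2.987]
force: [-9.3, -1.9, 12.0]
width: 0.258
time_s: 17.13
position: [0.5316, 0.0246, 0.0677]
tcp_rot: [3.141, -0.002, -2.987]
force: [-5.3, -0.8, 8.9]
width: 0.264
pos [0.5316 0.0246 0.0677] rot [ 3.1414e+00 -1.6000e-03 -2.9870e+00] F [-5.29 -0.75  8.93] t 17.13 w 0.264
rel [ 0.0241 -0.0003 -0.0007] [ 0.0002 -0.0016  0.001 ]
now nose X,Y -0.0229 0.0009 F along -5.34
```

```bash
python3 -m jog '[[-0.001,0,0,0,-0.002,0,0],[-0.002,0,0,0,-0.002,0,0],[-0.003,0,0,0,-0.002,0,0],[-0.003,0,0,0,-0.002,0,0]]';python3 -m jog '[[-0.001,0,0,0,-0.002,0,0],[-0.002,0,0,0,-0.002,0,0],[-0.003,0,0,0,-0.002,0,0],[-0.003,0,0,0,-0.002,0,0]]';python3 -c "
from h import *
goto(-.047,.0684)"
```

```text
time_s: 17.47
position: [0.5338, 0.025, 0.0679]
tcp_rot: [3.141, -0.002, -2.987]
force: [-3.9, -1.4, 9.5]
width: 0.262
time_s: 17.8
position: [0.5359, 0.0253, 0.0679]
tcp_rot: [3.141, -0.003, -2.987]
force: [-5.0, -1.1, 9.0]
width: 0.265
pos [0.5359 0.0253 0.0679] rot [ 3.1408e+00 -2.7000e-03 -2.9868e+00] F [-4.98 -1.13  8.95] t 17.8 w 0.265
rel [ 0.0284 -0.0002 -0.0004] [ 0.0008 -0.0027  0.0012]
now nose X,Y -0.0186 0.0008 F along -5.09
```

Near the expected solid stop (-18.3); push gently to about 10–14 N.

```bash
python3 -m jog '[[-0.001,0,0.0002,0,-0.003,0,0],[-0.002,0,0.0002,0,-0.003,0,0],[-0.002,0,0.0002,0,-0.003,0,0]]';python3 -m jog '[[-0.001,0,0,0,-0.003,0,0],[-0.002,0,0,0,-0.003,0,0],[-0.002,0,0,0,-0.003,0,0]]';python3 -m jog '[[-0.001,0,0,0,-0.003,0,0],[-0.0015,0,0,0,-0.003,0,0],[-0.0015,0,0,0,-0.003,0,0]]';python3 -c "
from h import *
goto(-.047,.0684)"
```

```text
time_s: 18.05
position: [0.5361, 0.0253, 0.0679]
tcp_rot: [3.14, -0.005, -2.987]
force: [-8.0, -0.6, 12.0]
width: 0.264
time_s: 18.3
position: [0.5362, 0.0253, 0.068]
tcp_rot: [3.14, -0.007, -2.986]
force: [-8.2, -1.0, 11.5]
width: 0.263
time_s: 18.55
position: [0.5362, 0.0253, 0.0682]
tcp_rot: [3.14, -0.009, -2.986]
force: [-7.2, -0.9, 11.3]
width: 0.262
pos [0.5362 0.0253 0.0682] rot [ 3.1397 -0.0086 -2.9861] F [-7.18 -0.93 11.34] t 18.55 w 0.262
rel [ 0.0288 -0.0002  0.    ] [ 0.0019 -0.0086  0.0019]
now nose X,Y -0.0182 0.0008 F along -7.24
```

```bash
python3 -m jog '[[0.003,0,-0.001,0,-0.004,0,0],[0.006,0,-0.004,0.002,-0.008,0,0],[0.01,0,-0.008,0.002,-0.008,0,0],[0.015,0,-0.02,0.002,-0.008,0,0],[0.03,0,-0.05,0.002,-0.008,0,0],[0.06,0,-0.09,0.002,-0.008,0,0],[0.1,0,-0.1,0.002,-0.008,0,0],[0.13,0,-0.1,0.002,-0.008,0,0],[0.13,0,-0.1,0.002,-0.008,0,0]]';python3 -c "
from h import *
rel([.462,.294,.16],3.2734)
f=grab_frame('scene');w=world(f);np.savez('s4.npz',p=f['pixels'],w=w);p=f['pixels'][190:270,250:360];cv2.imwrite('pics/s4.png',cv2.resize(p,None,fx=6,fy=6,interpolation=cv2.INTER_CUBIC))
X=(w[...,:2]-O)@u*1000;Y=(w[...,:2]-O)@v*1000
m=(X>-100)&(X<-40)&(abs(Y)<20)&(w[...,2]>.04);print('face',np.median(w[m][:,2]),m.sum())"
```

```text
time_s: 19.3
position: [0.4033, 0.0051, 0.1685]
tcp_rot: [-3.141, -0.002, -2.987]
force: [0.5, 0.2, -3.0]
width: 0.261
pos [0.4033 0.0051 0.1685] rot [-3.1413e+00 -2.5000e-03 -2.9866e+00] F [ 0.54  0.16 -2.97] t 19.3 w 0.261
rel [-0.1026  0.2764  0.0082] [-0.0003 -0.0025  0.0231]
face 0.054710762555538354 303
```

View pics/s4.png

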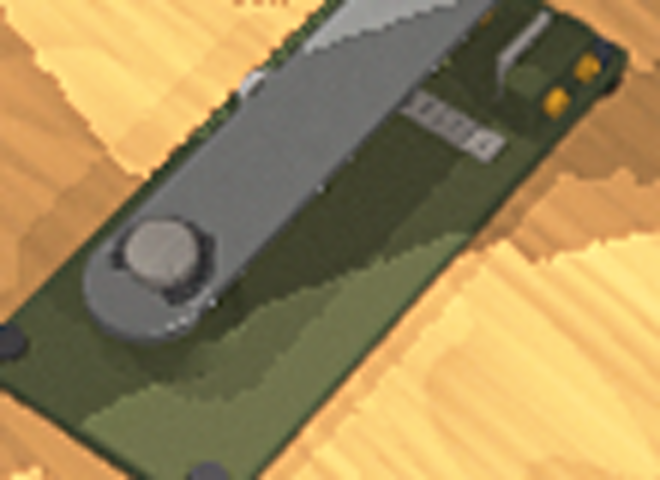

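```bash
python3 -m jog '[[-0.02,0.041,0,0,0,0.02,0],[-0.04,0.082,0,0,0,0.02,0],[-0.06,0.123,0,0,0,0.02,0],[-0.075,0.164,0,0,0,0.02,0],[-0.085,0.205,0,0,0,0.02,0],[-0.093,0.245,0,0,0,0.02,0],[-0.093,0.276,0,0,0,0.02,0],[-0.093,0.276,0.03,0,0,0.02,0],[-0.093,0.276,0.06,0,0,0.02,0],[-0.093,0.276,0.09,0,0,0.02,0]]';python3 -c "
from h import *
rel([.4526,.292,.019],3.2734)"
```

```text
time_s: 20.18
position: [0.4546, 0.2936, 0.0762]
tcp_rot: [-3.141, -0.001, -3.004]
force: [0.4, 0.4, -3.2]
width: 0.262
pos [0.4546 0.2936 0.0762] rot [-3.1412e+00 -1.2000e-03 -3.0044e+00] F [ 0.38  0.44 -3.19] t 20.18 w 0.262
rel [ 0.0022 -0.0013  0.0573] [-0.0004 -0.0012  0.0054]
```

```bash
python3 -m jog '[[0.002,-0.001,0.03,0,-0.001,0,0],[0.002,-0.001,0.05,0,-0.001,0,0],[0.002,-0.001,0.055,0,-0.001,0,0],[0.002,-0.001,0.057,0,-0.001,0,0],[0.002,-0.001,0.058,0,-0.001,0,0],[0.002,-0.001,0.058,0,-0.001,0,0]]';python3 -m jog '[[0,0,0.001,0,0,0,0],[0,0,0.001,0,0,0,0]]'
```

```text
time_s: 20.68
position: [0.4527, 0.2923, 0.0178]
tcp_rot: [-3.141, -0.001, -3.004]
force: [0.3, -0.2, -1.8]
width: 0.261
time_s: 20.85
position: [0.4532, 0.2925, 0.0173]
tcp_rot: [-3.141, -0.0, -3.005]
force: [-0.1, 0.2, -2.2]
width: 0.268
```

```bash
python3 -m jog '[[0,0,0.001,0,0,0,0],[0,0,0.001,0,0,0,0]]'; python3 -m jog '[[0,0,0,0,0,0,0.03],[0,0,0,0,0,0,0.045],[0,0,0,0,0,0,0.06],[0,0,0,0,0,0,0.06],[0,0,-0.02,0,0,0,0.06],[0,0,-0.06,0,0,0,0.06],[0,0,-0.1,0,0,0,0.06],[0,0,-0.14,0,0,0,0.06],[0,0,-0.15,0,0,0,0.06],[0,0,-0.15,0,0,0,0.06]]'
python3 - <<'E'
from h import *
s=state();f=grab_frame("wrist");w=world(f,s);T=w
q=(w[...,0]>.36)&(w[...,0]<.58)&(w[...,1]>.2)&(w[...,1]<.38)
P=w[q&(w[...,2]>.035)&(w[...,2]<.055)];r=cv2.minAreaRect((P[:,:2]*1000).astype(np.float32));print(len(P),r)
A=np.c_[P[:,:2],np.ones(len(P))];k=np.linalg.lstsq(A,P[:,2],rcond=None)[0];print("plane",k.round(4),np.median(P[:,2]).round(4))
g=grab_frame("top");a=cv2.resize(f["pixels"],(400,250));b=cv2.resize(g["pixels"][130:255,180:380],(400,250));cv2.imwrite("pics/end.png",np.hstack([a,b]))
E
```

```text
time_s: 21.02
position: [0.4534, 0.2926, 0.017]
tcp_rot: [-3.141, 0.0, -3.005]
force: [-2.0, -1.3, 2.5]
width: 0.264
time_s: 21.85
position: [0.4562, 0.294, 0.1725]
tcp_rot: [3.139, 0.01, -3.004]
force: [-0.2, -0.1, 0.1]
width: 0.705
1660 ((451.33758544921875, 292.4142150878906), (68.30526733398438, 24.02167510986328), 8.352688789367676)
plane [0.0175 0.0087 0.0355] 0.0463
```

View pics/end.png

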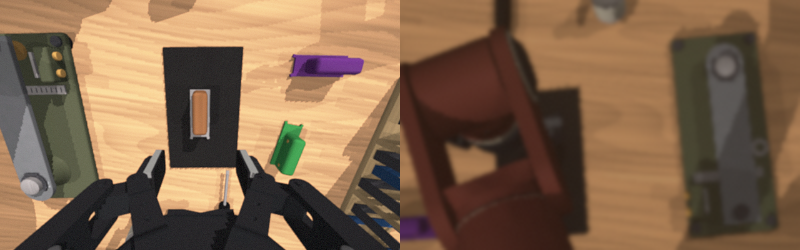

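The fork lies flat in the middle of the pad: handle top at 46.3 mm, tilt under 0.02 rad. The clip sits round the pin, and the gripper is clear.

```bash
python3 -c "
from bench import job_done
print(job_done())"
```

```text
the job is handed in; nothing more can be done
None
```

The clip is home on the pin and holding the arm down, and the fork is back flat on its pad. I handed the job in at about 22 s; no verdict was reported.

- **Pressing and sliding:** I gripped the wood-handled fork and pressed the arm down with its sole. The clip butted at about 4.3 mm and again at about 5.4 mm, and passed under the head at about 5.0 mm. I then pushed it through the groove to a solid stop. It travelled 22.0 mm from the butting point, exactly as expected.
- **Forces:** At the readings between moves, the sideways push peaked at about 14 N and the press at about 18 N, both under 25 N.
- **Clip check:** With the fork lifted away, the picture shows the clip around the pin. The arm's face stays about 4.7 mm down by itself.
- **Fork check:** The fork's origin is about 2 mm from the pad's centre, its tilt is below 0.02 rad, and the gripper is clear.
- **What disagreed:** My first camera estimate of the pin was about 2 mm off along the arm. The butting contact showed this, and I allowed for it.
- **Not checked:** I did not measure the bystanders again. No move went near the jar, spool, driver, die or oil bottle.

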